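Lock the width stop of a stone splitter with a hex key

ROBOT

A 6-joint arm with a two-finger parallel gripper is mounted at the origin on the work surface. World frame = base frame: x ahead of the robot, y to its left, z up, the work surface at z = 0. Lengths are in mm, angles in rad, forces in N, time in s.
With the tool pointing down it reaches from about 400 to 925 mm from the base axis. Payload 12.5 kg.
Tool frame: the origin (TCP) lies at the very end of the fingers, on their centre line; the grasp point (between the pads) lies env.grip_point_offset behind it (env.grip_point_offset is the distance from the TCP to the grasp point, in mm); y points along the fingers, z is the direction in which the jaws open and shut, and the axes are right-handed (so a half turn about y gives the same grasp; the last joint's range is limited). The gripper opens to 95 mm and grips with 3 to 60 N. Pads are 20 mm wide; open, the fingers measure 119 mm over their backs; the gripper's body (75 mm by 180 mm) begins 59 mm behind the grasp point.
Start: joints at [1.22, 0.491, 1.559, -0, 1.092, -0.106], TCP at [151.458, 606.389, 214.661] pointing down, gripper open.
Joint ranges: [-3.1, 3.1], [-0.84, 2.19], [0.05, 2.79], [-1.13, 4.28], [0.06, 2.93], [-2.69, 2.69]. Speed limits (rad/s): [2.22, 2.22, 2.79, 3.14, 3.14, 3.14].

INTERFACE

Orientations are given as [roll, pitch, yaw] about the fixed x, y, z axes, in that order (R = Rz(yaw) Ry(pitch) Rx(roll)).
In Python, from cell import readout, read_camera, env, nets gives the robot as it stands.
- The arm moves only by the tool apply_moves, never from a script. Its argument "increments" is a list of rows, each a list of 3 entries, a list of its own where there are three numbers: the shift along the tool's x, y, z in cm, then the turn, a rotation vector about the tool's x, y, z in degrees, then the finger opening in cm, from 0 to 9.51. A call has exactly 5 rows; each row shifts and turns the pose as measured when the row begins, along the tool's axes as they then stand; what a row does not reach is not made up. A row lasts 1/8 s, in which the tool goes at most 62.5 mm and 10.7 degrees, less where a joint would pass 70% of its speed; a pose out of reach is approached as far as the arm can. A call with a gripper value outside its range is refused whole. The fingers move at their own pace and stop on an object; the grip force is fixed at half the most. Time passes only in rows, so rows that do not move let the fingers close, or fill a call up. It gives the time, the measured TCP pose, the force and the opening at its end, in the units of the state.
- readout.state(): the state, without advancing time (a new reading comes with each control period).
- read_camera(name): name is "scene" or "top"; returns a dict with "img" (400x640x3 uint8, red, green, blue), "vfov" (degrees; the focal length in pixels is half the picture's height over the tangent of half this angle, whatever the lens; pixels are square), "cx", "cy" (the principal point, pixels), "rvec" (rotation vector, rad) and "tvec" (3), from world to camera coordinates, as OpenCV has them. Camera axes: x right, y down, z forward; pixel columns grow to the right and rows downward; lengths in mm; the calibration is good to about 2 mm. A picture is of the moment at which its call begins. There is no depth.
- env.job_done(): hands the job in, once; it reports no verdict.
Trained networks look in a picture, given as the dict that the camera call returned (one of the last four; its "shot" number tells which), for a name from the list of things; names that differ only in an ending like _2 or _b are one class to them, and where a whole thing is asked for, a point or a joint stands for the part that bears it (a point fixed in the world has none). Each returns a list of dicts, best first, with "confidence" (0 to 1); they miss things now and then, are a little off and sometimes report something else, mostly with a low value. They report only what shows in the picture. A call takes as long as a camera call. They do not tell look-alikes from the thing itself.
- nets.look_for(picture, thing): "point" ([x, y, z] in mm, in the coordinates of the camera as it stood for that picture, good to about 4 mm: the middle of the surface that is visible of it).
- nets.mark_of(picture, thing): "point" ([x, y, z] in mm, in the coordinates of the camera as it stood for that picture, good to about 4 mm: a listed point, or the origin of a listed thing).
The state is a dict: "t": time; "joints": joint angles; "qvel": joint speeds; "tau": joint torques, N m; "eef_pos": TCP position; "tcp_rot": TCP orientation; "ft_force": force on the tool from outside, world axes, zero at the start; "moment": the same for the moment, N m; "opening": opening from 0.0 (shut) to 1.0 (fully open).
Only numpy, scipy, OpenCV 4.12 (cv2) and the standard library are available. Lean on these libraries where they do the work, as an engineer would, in place of code of your own. Each camera call takes 0.05 s, during which the arm holds its last target. There are 200 camera calls.

TASK

The width stop on the mosaic stone splitter is set, but its clamp screw, sunk deep in the stop, is only finger-tight. Take the larger T-handled hex key from the wooden stand, lower it down the stop's hole and, leaning on it only lightly, turn it until it drops fully into the hidden socket; then tighten the screw clockwise until it will turn no further, without shifting the stop along its slot. Put the key back upright, fully down in the stand's empty hole, let go of it, and leave the smaller key and the bowl where they are.

Things in the scene. Friction and masses are not known exactly. Their poses are not given: they have to be found in the camera images.
- splitter: Green cast lever-operated stone splitter, bolted to the bench: foot plate 200 x 440 mm, T-slotted table 42 mm high. Origin on the bench. y runs along the T-slot from the open end to the blades (ram and blades 88 mm along +y from the origin, 130 mm wide in x), then column, head and lever, up to 460 mm high. Nothing tall at y below 70 mm.
- stop: The width stop with its screw: dark steel block 64 (x) x 68 (y) x 44 mm with a bright fence plate on its +y face, on the splitter's table. Origin at the centre of its underside, 42 mm above the bench; axes as the splitter's. Not yet clamped: it slides along y if pushed with about 25 N.
- screw_mouth (a point): Mouth centre of the deep round hole (20.6 mm wide below a 4 mm bevelled rim) in the stop's top, 86 mm above the bench; axes as the stop's. Down the hole, on its axis, a socket cap screw: head face 22 mm below the mouth, hex socket 17.8 mm across flats, 11 mm deep. How the hexagon is turned is told by no reading; it repeats every 60 degrees.
- screw (a joint): Turn of the clamp screw, rad; grows as it is turned clockwise seen from above. Starts at 0.2 to 0.7 (finger-tight); fully tight, against a hard stop, at 1.2. It takes about 0.22 N m to turn either way. Says nothing of how the hexagon is turned.
- key: The larger T-handled hex key, 0.24 to 0.38 kg: steel hexagonal shank, 17 mm across flats (19.6 over corners), square-ended, black flat-sided plastic crossbar on top. Origin at the tip of the shank, z up along the shank, x along the bar; two of the six flats face +y and -y.
- key_grip (a point): Centre of the larger key's crossbar: 120 mm long (x), 20 mm thick (y), 22 mm tall (z); a grip of 40 to 60 N holds it well, a much harder squeeze can make it creep. The tip of the shank lies 121 mm below it along -z.
- key_tip (a point): Centre of the flat end of the larger key's shank.
- stand_hole0 (a point): Mouth centre of one of two round holes (22 mm wide, 50 mm deep) in the fixed light-wood key stand, 70 (x) x 150 (y) mm, 60 mm tall. A key stands loosely in each, leaning up to a few degrees (the smaller more); which is in which varies. The larger key's tip rests 10 mm above the bench, its bar's centre at 131 mm.
- stand_hole1 (a point): Mouth centre of the other hole, 90 mm from the first along the stand's y; the same size.
- small_key_grip (a point): Centre of the crossbar (80 x 17 x 18 mm) of the smaller T-handled key, 14 mm across flats; to be left in its hole.
- bowl: White ceramic bowl of tesserae, 100 mm wide, 45 mm tall, on the bench near the stand; origin at its underside. Not needed.
- key_end: The last 2 mm of the larger key's shank, the end that bears on the screw; its corners are eased by 0.2 mm. It drops into the socket freely within about 5 degrees of alignment; near that it may sink part way and catch. Origin and axes as body key.
Mind the look-alikes: they are no part of the job. What is shaped like the key but purple or yellow is not meant.

How it is judged (in metres and radians):
On the way, in this order (a step that is already met when the one before it is completed fails the run):
1. the larger key has dropped into the screw's socket (z of key_tip in the frame of screw_mouth below -0.03 m and horizontal distance between key_tip and screw_mouth below 0.004 m), for 0.2 s.
2. the screw is tight (value of joint screw above 1.12 rad), for 0.1 s.
At the end, for the whole second after the job is handed in: The screw is tight (within 0.08 rad of its hard stop at 1.2 rad); the larger key stands released and still in a hole of the stand, tip at the bottom (below 16 mm above the bench, within 8 mm of the hole's axis), leaning less than 0.12 rad (value of joint screw above 1.12 rad and (horizontal distance between key_tip and stand_hole0 below 0.008 m or horizontal distance between key_tip and stand_hole1 below 0.008 m) and height (world z) of key_tip below 0.016 m and angle between key_grip's own z axis and vertical below 0.12 rad and linear speed of key below 0.02 m/s); the robot touches nothing.
It fails at once if the end of the key is pressed on the screw or the stop with more than 50 N (contact force between key_end and stop above 50 N).
It fails at once if the stop is shifted more than 4 mm from where it was set (distance of screw_mouth from where it was at the start of the episode above 0.004 m).
It fails at once if the smaller key's handle is moved more than 30 mm (distance of small_key_grip from where it was at the start of the episode above 0.03 m).
It fails at once if the bowl is moved more than 30 mm (distance of bowl from where it was at the start of the episode above 0.03 m).
It also fails if it takes over 69 s, if anything falls off the work surface, if the arm or the gripper's body presses on something with over 40 N, if the wrist force passes 120 N, or if a joint passes its speed limit or range.

## Working session

There is one attempt and no reset: what is moved stays moved. The work goes in short steps, Python scripts to look and compute and a tool call to move; the robot and the scene stay as the last step left them, time stands still between calls to the robot, and variables do not carry over. Pictures are saved under pics/ and viewed, about 8 in all and at most 12, crops included, and the job is handed in when it is done.

Besides the shell and the picture viewer there is one more tool, called after "Call:" as name([rows], argument=value, ...), one row to a line, values as JSON. apply_moves: Moves the arm, as the interface text tells. Its arguments: {"type":"object","properties":{"increments":{"type":"array"}},"required":["increments"]}

```bash
ls; mkdir -p pics
cat > h.py <<'E'
import numpy as np, cv2
from scipy.spatial.transform import Rotation as R
from cell import readout, read_camera, env, nets
def toW(p,pt):
    M=cv2.Rodrigues(np.array(p["rvec"],float))[0]; return M.T@(np.array(pt,float)-np.array(p["tvec"],float).ravel())
def cam(p):
    f=200/np.tan(np.radians(p["vfov"])/2); return np.array([[f,0,p["cx"]],[0,f,p["cy"]],[0,0,1]])
def proj(p,w):
    return cv2.projectPoints(np.array(w,float).reshape(-1,3),np.array(p["rvec"],float),np.array(p["tvec"],float),cam(p),None)[0].reshape(-1,2)
def ray(p,uv,z):
    M=cv2.Rodrigues(np.array(p["rvec"],float))[0]; c=-M.T@np.array(p["tvec"],float).ravel()
    d=M.T@np.linalg.inv(cam(p))@np.array([uv[0],uv[1],1.0]); return c+d*(z-c[2])/d[2]
def save(p,name,box=None,s=1):
    im=p["img"][:,:,::-1]
    if box: im=im[box[1]:box[3],box[0]:box[2]]
    cv2.imwrite("pics/"+name,cv2.resize(im,None,fx=s,fy=s,interpolation=cv2.INTER_CUBIC))
E
python3 - <<'E'
from h import *
print(env.grip_point_offset, readout.state())
a=[]
for n in("scene","top"):
    p=read_camera(n); a.append(np.array(p["img"])); 
    M=cv2.Rodrigues(np.array(p["rvec"],float))[0];print(n,p["vfov"],-M.T@np.array(p["tvec"],float).ravel())
    for t in("screw_mouth","stop","splitter","key_grip","key_tip","stand_hole0","stand_hole1","small_key_grip","bowl"):
        for d in nets.mark_of(p,t)[:4]:
            w=toW(p,d["point"]);print(n,t,round(d["confidence"],2),w.round(1),proj(p,w)[0].round(0))
im=np.vstack(a)[:,:,::-1]
cv2.imwrite("pics/both.png",cv2.resize(im,None,fx=.75,fy=.75,interpolation=cv2.INTER_AREA))
E
```

```text
pics
18.8 {'t': 0.0, 'joints': array([ 1.22040607e+00,  4.91546164e-01,  1.55944926e+00,  7.59305094e-06,
        1.09170699e+00, -1.05583869e-01]), 'qvel': array([ 1.20965617e-03, -9.05222525e-05, -1.52033914e-03, -2.69868666e-04,
        6.56988724e-04,  6.67742857e-04]), 'tau': array([-3.45957444e-03, -6.12651873e+01, -2.58184254e+01,  6.91347336e-02,
        4.82864049e-02, -1.19324468e-04]), 'eef_pos': array([151.36181891, 606.14132932, 214.07013824]), 'tcp_rot': array([-1.57189920e+00,  1.23652648e-04, -2.44809963e-01]), 'ft_force': array([-0.12475301,  0.60520625,  0.10641722]), 'moment': array([ 0.07120264, -0.03290198,  0.01067592]), 'opening': 0.996456237056834}
scene 53.60873411373235 [ 883.40621738 -532.62233298  813.70524628]
scene screw_mouth 0.7 [602.1 100.4  87.5] [365. 155.]
scene stop 0.92 [600.   97.5  42.6] [362. 167.]
scene key_grip 0.89 [ 360.2 -253.1  115. ] [192. 198.]
scene key_grip 0.79 [ 524.7 -294.2  127.9] [235. 245.]
scene key_grip 0.35 [ 521.3 -294.6   62.3] [238. 260.]
scene key_tip 0.71 [ 357.5 -253.    -0.5] [203. 226.]
scene key_tip 0.71 [808.7  58.
[... 741 characters left out ...]
98.]
top key_grip 0.71 [ 358.6 -254.3  124.1] [390. 291.]
top key_grip 0.56 [ 518.9 -295.4  133. ] [407. 219.]
top key_tip 0.96 [ 519.6 -293.4    5.2] [396. 221.]
top key_tip 0.7 [809.   56.4   2.2] [260. 110.]
top key_tip 0.61 [ 356.1 -255.8   -1.9] [382. 285.]
top stand_hole0 0.81 [ 494.  -211.4   57.8] [366. 231.]
top stand_hole0 0.65 [ 524.3 -289.6   64. ] [399. 218.]
top stand_hole0 0.42 [602.2  93.6  40.2] [243. 187.]
top stand_hole1 0.81 [ 494.  -211.4   57.8] [366. 231.]
top stand_hole1 0.65 [ 524.3 -289.6   64. ] [399. 218.]
top stand_hole1 0.42 [602.2  93.6  40.2] [243. 187.]
top small_key_grip 0.74 [ 693.7 -148.     3.9] [339. 154.]
top bowl 0.92 [ 691.9 -143.8    3.4] [337. 154.]
```

View pics/both.png

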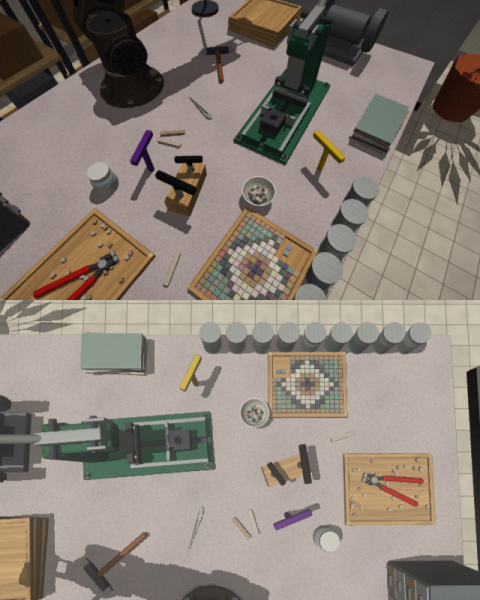

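Run:
```python
from h import *
ims=[]
for n,c in(("scene",(245,235)),("top",(385,225))):
    p=read_camera(n); x,y=c
    ims.append(cv2.resize(p["img"][y-50:y+50,x-65:x+65,::-1],None,fx=5,fy=5,interpolation=cv2.INTER_CUBIC)[:, :])
cv2.imwrite("pics/stand.png",cv2.resize(np.vstack(ims),None,fx=.6,fy=.6,interpolation=cv2.INTER_AREA))
p=read_camera("top")
x,y=240,187
```

```text
(no output)
```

View pics/stand.png

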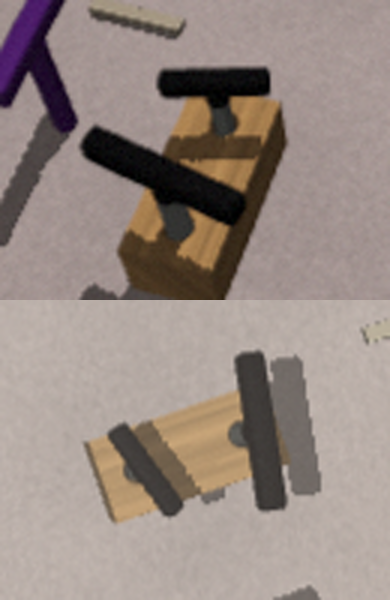

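```bash
cat > fit.py <<'E'
from h import *
from scipy.optimize import minimize
S=4
def hullmask(p,pts,box):
    x0,y0,x1,y1=box; q=(proj(p,pts)-[x0,y0]+.5)*S
    m=np.zeros(((y1-y0)*S,(x1-x0)*S),np.uint8)
    cv2.fillConvexPoly(m,cv2.convexHull((q*16).round().astype(np.int32)),1,shift=4)
    return cv2.resize(m.astype(np.float32),None,fx=1/S,fy=1/S,interpolation=cv2.INTER_AREA)
def barpts(v,L=120,W=20,H=22):
    # v: x,y,z, yaw,lx(about bar x),ly(about bar y)
    Rm=R.from_euler("ZYX",[v[3],v[5],v[4]]).as_matrix()
    c=np.array([[a,b,d] for a in(-L/2,L/2) for b in(-W/2,W/2) for d in(-H/2,H/2)])
    return c@Rm.T+v[:3]
def fitbar(views,v0,free=(0,1,2,3,5)):
    # views: list (p,box,softmask)
    free=list(free); v0=np.array(v0,float)
    def cost(d):
        v=v0.copy(); v[free]+=d*np.array([1,1,1,.02,.02,.02])[free]
        return sum(np.abs(hullmask(p,barpts(v),b)-m).sum() for p,b,m in views)+.05*np.sum((v[4:]/.04)**2)
    best=None
    for k in range(3):
        d0=np.zeros(len(free)) if best is None else best.x
        sim=np.vstack([d0]+[d0+3*e for e in np.eye(len(free))])
        best=minimize(cost,d0,method="Nelder-Mead",options=dict(initial_simplex=sim,maxiter=500,xatol=.01,fatol=.01))
    v=v0.copy(); v[free]+=best.x*np.array([1,1,1,.02,.02,.02])[free]
    return v,best.fun
def dark(p,box,v0,lo,hi):
    x0,y0,x1,y1=box; g=p["img"][y0:y1,x0:x1].max(2).astype(np.float32)
    m=np.clip((hi-g)/(hi-lo),0,1)
    near=cv2.dilate((hullmask(p,barpts(v0),box)>.3).astype(np.uint8),np.ones((9,9)))
    return m*near
E
python3 - <<'E'
from fit import *
c=(np.array([0,0,0]))
views=[];
ps=read_camera("scene");pt=read_camera("top")
print("scene ends",ray(ps,(180+88/3,185+133/3),131),ray(ps,(180+238/3,185+210/3),131))
a,b=ray(pt,(320+249/3,175+58/3),131),ray(pt,(320+269/3,175+205/3),131);print(a,b)
yaw=np.arctan2(a[1]-b[1],a[0]-b[0]); v0=[522,-295,131,yaw,0,0]
for p,box in((ps,(195,205,275,280)),(pt,(375,180,430,260))):
    x0,y0,x1,y1=box;h=hullmask(p,barpts(v0),box)
    g=p["img"][y0:y1,x0:x1].max(2); print("in",np.percentile(g[h>.9],[10,50,90]),"around",np.percentile(g[h<.01],[1,10,50,90]))
    views.append((p,box,dark(p,box,v0,55,95) if p is ps else dark(p,box,v0,75,110)))
    print("area",h.sum(),views[-1][2].sum())
for fr in((0,1,2,3,5),(0,1,2,3,4,5)):
    v,f=fitbar(views,v0,fr);print(v.round(3),f)
for w in views:
    print([ (fitbar([w],v,(0,1,3))[0]).round(3)])
# lamp of stop mouth
for t in("screw_mouth","stand_hole0","key_tip"):
  for n in ("scene","top"):
    for k in range(2):
        p=read_camera(n)
        print(t,n,[toW(p,d["point"]).round(0).tolist() for d in nets.mark_of(p,t)[:4] if d["confidence"]>.5])
x0=210;p=read_camera("top");cv2.imwrite("pics/stop.png",np.vstack([cv2.resize(p["img"][162:212,205:285,::-1],None,fx=7,fy=7,interpolation=cv2.INTER_CUBIC),cv2.resize(ps["img"][130:180,325:405,::-1],None,fx=7,fy=7,interpolation=cv2.INTER_CUBIC)])[:, :])
E
```

```text
scene ends [ 459.4860507  -296.73129017  131.        ] [ 581.37192165 -285.20678415  131.        ]
[ 575.8130893  -287.06082265  131.        ] [ 464.81784002 -300.19195219  131.        ]
in [ 5.  14.  88.1] around [  4.  48. 158. 167.]
area 828.5 926.49994
in [60.  63.  85.3] around [ 66. 114. 181. 187.]
area 597.3125 538.39996
[ 5.23075e+02 -2.93277e+02  1.27917e+02  1.27000e-01  0.00000e+00
  6.00000e-03] 389.2207519626363
[ 5.24170e+02 -2.93497e+02  1.28744e+02  1.26000e-01 -9.90000e-02
  3.40000e-02] 380.7495539953129
[array([ 5.29382e+02, -2.93281e+02,  1.28744e+02,  1.38000e-01,
       -9.90000e-02,  3.40000e-02])]
[array([ 5.21798e+02, -2.94202e+02,  1.28744e+02,  1.26000e-01,
       -9.90000e-02,  3.40000e-02])]
screw_mouth scene [[601.0, 101.0, 86.0]]
screw_mouth scene [[604.0, 101.0, 88.0], [493.0, -212.0, 64.0]]
screw_mouth top [[599.0, 94.0, 84.0]]
screw_mouth top [[600.0, 94.0, 83.0]]
stand_hole0 scene [[523.0, -292.0, 60.0], [493.0, -211.0, 61.0]]
stand_hole0 scene [[519.0, -294.0, 59.0], [489.0, -211.0, 61.0]]
stand_hole0 top [[494.0, -210.0, 61.0], [524.0, -294.0, 69.0]]
stand_hole0 top [[524.0, -296.0, 68.0], [491.0, -212.0, 59.0]]
key_tip scene [[808.0, 59.0, -0.0], [358.0, -252.0, 0.0], [525.0, -298.0, 128.0]]
key_tip scene [[812.0, 57.0, -3.0], [359.0, -253.0, 2.0]]
key_tip top [[515.0, -295.0, 6.0], [805.0, 56.0, 3.0], [355.0, -256.0, -3.0], [596.0, 151.0, -2.0]]
key_tip top [[807.0, 55.0, 2.0], [357.0, -255.0, -3.0], [520.0, -294.0, 5.0]]
```

View pics/stop.png

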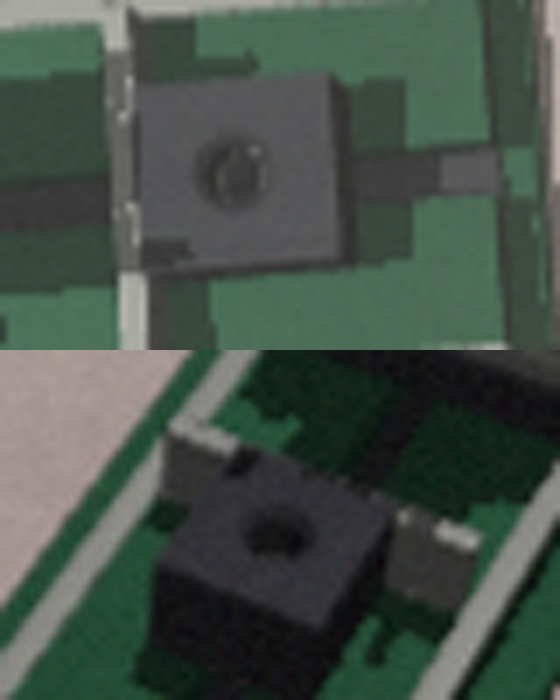

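```bash
cat > plan.py <<'E'
from h import *
import sys,json
# args: JSON list of [x,y,z,yaw_deg(or null), maxstep_mm, opening_cm]; tool kept pointing down (R=Rz Rx(-90))
def down(yaw): return R.from_euler("xyz",[-np.pi/2,0,yaw])
def plan(wps,pos,rot,maxdeg=9.5):
    rows=[]
    for x,y,z,yaw,st,op in wps:
        tgt=np.array([x,y,z],float); tr=rot if yaw is None else down(np.radians(yaw))
        rv=(rot.inv()*tr).as_rotvec(); n=max(1,int(np.ceil(max(np.linalg.norm(tgt-pos)/st,np.degrees(np.linalg.norm(rv))/maxdeg))))
        p0,r0=pos,rot
        for k in range(n):
            pn=p0+(tgt-p0)*(k+1)/n
            d=rot.inv().apply(pn-pos)/10; w=np.degrees(rv)/n
            rows.append([d.round(2).tolist(),w.round(2).tolist(),op]); pos=pn; rot=rot*R.from_rotvec(rv/n)
    while len(rows)%5: rows.append([[0,0,0],[0,0,0],rows[-1][2]])
    return rows
if __name__=="__main__":
    s=readout.state(); rows=plan(json.loads(sys.argv[1]),np.array(s["eef_pos"]),R.from_euler("xyz",s["tcp_rot"]))
    for i in range(0,len(rows),5): print(json.dumps(rows[i:i+5]))
E
python3 plan.py '[[180,560,280,null,52,9.4],[330,400,290,null,52,9.4],[420,150,290,null,52,9.4],[430,0,290,null,52,9.4],[521,-293,260,7,52,9.4]]'
python3 - <<'E'
from h import *
p=read_camera("top");print(ray(p,(237.6,186.1),86));p=read_camera("scene");print(ray(p,(364.1,156.0),86))
E
```

```text
[[[1.95, -3.27, -1.9], [0.0, 0.0, 0.0], 9.4], [[1.95, -3.27, -1.9], [0.0, 0.0, 0.0], 9.4], [[3.69, -0.2, -2.38], [0.0, 0.0, 0.0], 9.4], [[3.69, -0.2, -2.38], [0.0, 0.0, 0.0], 9.4], [[3.69, -0.2, -2.38], [0.0, 0.0, 0.0], 9.4]]
[[[3.69, -0.2, -2.38], [0.0, 0.0, 0.0], 9.4], [[3.69, -0.2, -2.38], [0.0, 0.0, 0.0], 9.4], [[2.46, -0.0, -3.68], [0.0, 0.0, 0.0], 9.4], [[2.46, -0.0, -3.68], [0.0, 0.0, 0.0], 9.4], [[2.46, -0.0, -3.68], [0.0, 0.0, 0.0], 9.4]]
[[[2.46, -0.0, -3.68], [0.0, 0.0, 0.0], 9.4], [[2.46, -0.0, -3.68], [0.0, 0.0, 0.0], 9.4], [[2.46, -0.0, -3.68], [0.0, 0.0, 0.0], 9.4], [[1.53, -0.0, -4.77], [0.0, 0.0, 0.0], 9.4], [[1.53, -0.0, -4.77], [0.0, 0.0, 0.0], 9.4]]
[[[1.53, -0.0, -4.77], [0.0, 0.0, 0.0], 9.4], [[2.65, 0.5, -4.37], [-0.0, -3.5, 0.0], 9.4], [[2.38, 0.5, -4.52], [-0.0, -3.5, 0.0], 9.4], [[2.1, 0.5, -4.66], [-0.0, -3.5, 0.0], 9.4], [[1.81, 0.5, -4.78], [-0.0, -3.5, 0.0], 9.4]]
[[[1.52, 0.5, -4.88], [-0.0, -3.5, 0.0], 9.4], [[1.22, 0.5, -4.97], [-0.0, -3.5, 0.0], 9.4], [[0, 0, 0], [0, 0, 0], 9.4], [[0, 0, 0], [0, 0, 0], 9.4], [[0, 0, 0], [0, 0, 0], 9.4]]
[599.98067224  97.35175562  86.        ]
[600.93073392  95.88822858  86.        ]
```

Call:
apply_moves([
  [[2, -3.3, -1.9], [0, 0, 0], 9.4],
  [[2, -3.3, -1.9], [0, 0, 0], 9.4],
  [[3.7, -0.2, -2.4], [0, 0, 0], 9.4],
  [[3.7, -0.2, -2.4], [0, 0, 0], 9.4],
  [[3.7, -0.2, -2.4], [0, 0, 0], 9.4],
])

```text
t: 3.22
eef_pos: [272.8, 460.7, 288.5]
tcp_rot: [-1.571, -0.001, -0.24]
ft_force: [-0.0, -0.0, -0.7]
opening: 0.99
```

Call:
apply_moves([
  [[3.7, -0.2, -2.4], [0, 0, 0], 9.4],
  [[3.7, -0.2, -2.4], [0, 0, 0], 9.4],
  [[2.5, 0, -3.7], [0, 0, 0], 9.4],
  [[2.5, 0, -3.7], [0, 0, 0], 9.4],
  [[2.5, 0, -3.7], [0, 0, 0], 9.4],
])

```text
t: 3.85
eef_pos: [383.4, 264.8, 293.3]
tcp_rot: [-1.569, -0.002, -0.24]
ft_force: [0.8, 0.7, -0.4]
opening: 0.992
```

Call:
apply_moves([
  [[2.5, 0, -3.7], [0, 0, 0], 9.4],
  [[2.5, 0, -3.7], [0, 0, 0], 9.4],
  [[2.5, 0, -3.7], [0, 0, 0], 9.4],
  [[1.5, 0, -4.8], [0, 0, 0], 9.4],
  [[1.5, 0, -4.8], [0, 0, 0], 9.4],
])

```text
t: 4.47
eef_pos: [437.8, 31.5, 294.0]
tcp_rot: [-1.568, -0.005, -0.239]
ft_force: [0.9, 0.4, -0.1]
opening: 0.99
```

```bash
python3 plan.py '[[430,0,290,null,52,9.4],[521,-293,260,7,52,9.4],[521,-293,200,7,40,9.4]]'
```

```text
[[[-0.02, 0.39, -3.25], [0.0, 0.0, 0.0], 9.4], [[2.63, 0.5, -4.39], [-0.02, -3.45, 0.05], 9.4], [[2.36, 0.5, -4.54], [-0.02, -3.45, 0.05], 9.4], [[2.08, 0.5, -4.67], [-0.02, -3.45, 0.05], 9.4], [[1.8, 0.5, -4.79], [-0.02, -3.45, 0.05], 9.4]]
[[[1.51, 0.5, -4.89], [-0.02, -3.45, 0.05], 9.4], [[1.21, 0.5, -4.97], [-0.02, -3.45, 0.05], 9.4], [[0.0, 3.0, 0.0], [0.0, -0.0, -0.0], 9.4], [[0.0, 3.0, 0.0], [0.0, -0.0, -0.0], 9.4], [[0, 0, 0], [0, 0, 0], 9.4]]
```

Call:
apply_moves([
  [[0, 0.4, -3.2], [0, 0, 0], 9.4],
  [[2.6, 0.5, -4.4], [0, -3.5, 0], 9.4],
  [[2.4, 0.5, -4.5], [0, -3.5, 0], 9.4],
  [[2.1, 0.5, -4.7], [0, -3.5, 0], 9.4],
  [[1.8, 0.5, -4.8], [0, -3.5, 0], 9.4],
])

```text
t: 5.1
eef_pos: [492.2, -203.0, 271.1]
tcp_rot: [-1.57, -0.009, 0.012]
ft_force: [0.5, 0.6, 0.4]
opening: 0.988
```

Call:
apply_moves([
  [[1.5, 0.5, -4.9], [0, -3.5, 0], 9.4],
  [[1.2, 0.5, -4.5], [0, -3.5, 0], 9.4],
  [[0, 3, 0], [0, 0, 0], 9.4],
  [[0, 3, 0], [0, 0, 0], 9.4],
  [[0, 0, 0], [0, 0, 0], 9.4],
])

```text
t: 5.72
eef_pos: [524.5, -303.3, 198.6]
tcp_rot: [-1.572, -0.009, 0.134]
ft_force: [-0.4, -0.0, 0.2]
opening: 0.985
```

```bash
python3 plan.py '[[521,-293,175,7,20,9.4],[521,-293,113,7,25,9.4]]'
python3 - <<'E'
from h import *
s=readout.state();print(s["eef_pos"],s["tcp_rot"],s["joints"])
p=read_camera("scene");save(p,"pre.png",(170,150,310,290),4)
E
```

```text
[[[-0.12, 1.18, 0.54], [0.02, 0.35, 0.26], 9.4], [[-0.11, 1.18, 0.54], [0.02, 0.35, 0.26], 9.4], [[0.0, 2.07, -0.0], [0.0, 0.0, -0.0], 9.4], [[0.0, 2.07, -0.0], [0.0, 0.0, -0.0], 9.4], [[0.0, 2.07, -0.0], [0.0, 0.0, -0.0], 9.4]]
[ 524.53239495 -303.34329317  198.60668769] [-1.57170968 -0.00917766  0.13427154] [-0.63588213  0.47682983  1.63186972  0.0067062   1.0256793  -2.34440242]
```

View pics/pre.png

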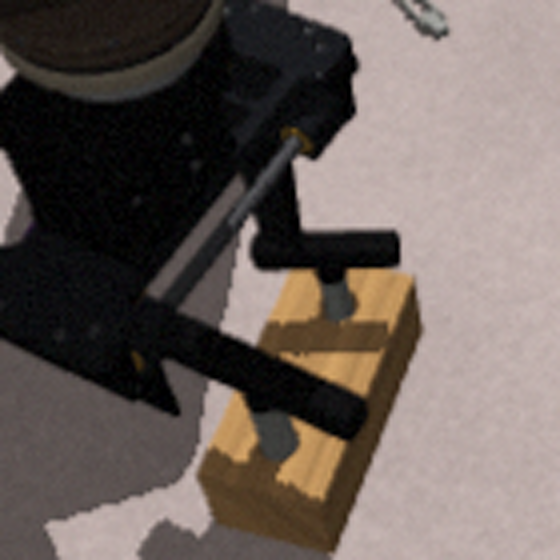

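Call:
apply_moves([
  [[-0.1, 1.2, 0.5], [0, 0.4, 0.3], 6],
  [[-0.1, 1.2, 0.5], [0, 0.3, 0.2], 6],
  [[0, 0, 0], [0, 0, 0], 6],
  [[0, 0, 0], [0, 0, 0], 6],
  [[0, 0, 0], [0, 0, 0], 6],
])

```text
t: 6.4
eef_pos: [522.9, -293.2, 177.9]
tcp_rot: [-1.577, -0.005, 0.122]
ft_force: [0.1, -0.2, -1.0]
opening: 0.634
```

```bash
python3 plan.py '[[521,-293,112,7,15,6]]'
python3 - <<'E'
from h import *
s=readout.state();print(s["eef_pos"],s["tcp_rot"],s["opening"],s["ft_force"],s["moment"])
E
```

```text
[[[-0.04, 1.32, 0.02], [0.07, 0.0, 0.06], 6], [[-0.04, 1.32, 0.01], [0.07, 0.0, 0.06], 6], [[-0.04, 1.32, 0.01], [0.07, 0.0, 0.06], 6], [[-0.04, 1.32, 0.01], [0.07, 0.0, 0.06], 6], [[-0.04, 1.32, 0.01], [0.07, 0.0, 0.06], 6]]
[ 522.87534397 -293.20301414  177.87701175] [-1.57650162 -0.00505351  0.12241607] 0.6335983493548255 [ 0.07831622 -0.23651486 -0.97127848] [ 0.03150883  0.07394256 -0.00749857]
```

Call:
apply_moves([
  [[0, 1.3, 0], [0.1, 0, 0.1], 6],
  [[-0.1, 1.3, 0], [0.1, 0, 0.1], 6],
  [[0, 1.3, 0], [0.1, 0, 0], 6],
  [[-0.1, 1.3, 0], [0, 0, 0], 6],
  [[0, 1.3, 0], [0, 0, 0], 6],
])

```text
t: 7.02
eef_pos: [520.9, -293.9, 108.6]
tcp_rot: [-1.571, -0.002, 0.122]
ft_force: [0.0, 1.2, 0.5]
opening: 0.632
```

Run:
```python
from h import *
s=readout.state();print(s["eef_pos"],s["tcp_rot"],s["opening"],s["ft_force"],s["moment"])
p=read_camera("scene");q=read_camera("top");cv2.imwrite("pics/g.png",np.hstack([cv2.resize(p["img"][190:290,190:290,::-1],None,fx=4,fy=4,interpolation=2),cv2.resize(q["img"][170:270,340:440,::-1],None,fx=4,fy=4,interpolation=2)]))
```

```text
[ 520.90093914 -293.88502459  108.58677353] [-1.57115337 -0.00163211  0.12206912] 0.632237144053664 [0.03119875 1.20950605 0.46504153] [-0.03022124  0.01191209  0.02318572]
```

View pics/g.png

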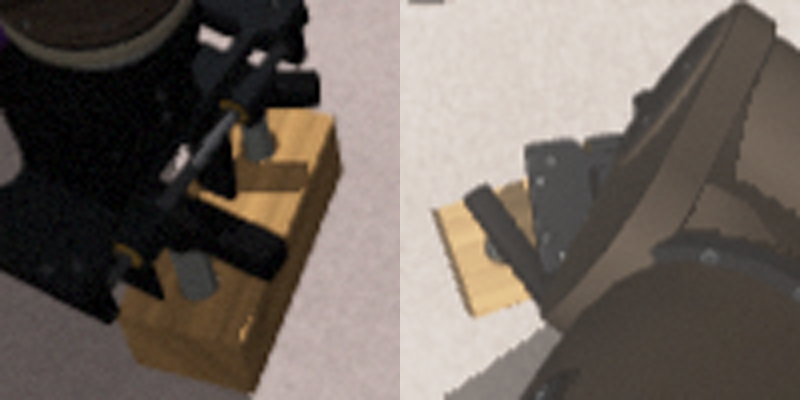

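Call:
apply_moves([
  [[0, -0.3, 0], [0, 0, 0], 0],
  [[0, 0, 0], [0, 0, 0], 0],
  [[0, 0, 0], [0, 0, 0], 0],
  [[0, 0, 0], [0, 0, 0], 0],
  [[0, 0, 0], [0, 0, 0], 0],
])

```text
t: 7.75
eef_pos: [521.0, -293.8, 112.5]
tcp_rot: [-1.571, -0.002, 0.122]
ft_force: [-0.8, -0.3, -0.9]
opening: 0.21
```

Call:
apply_moves([
  [[0, 0, 0], [0, 0, 0], 0],
  [[0, 0, 0], [0, 0, 0], 0],
  [[0, 0, 0], [0, 0, 0], 0],
  [[0, -0.5, 0], [0, 0, 0], 0],
  [[0, 0, 0], [0, 0, 0], 0],
])

```text
t: 8.38
eef_pos: [520.7, -293.7, 117.4]
tcp_rot: [-1.57, -0.001, 0.122]
ft_force: [-0.5, -0.3, -3.6]
opening: 0.212
```

Run:
```python
from h import *
s=readout.state();print(s["eef_pos"],s["tcp_rot"],s["opening"],s["ft_force"],s["moment"])
```

```text
[ 520.72788326 -293.65276936  117.3561457 ] [-1.57047499e+00 -8.17551414e-04  1.22272350e-01] 0.21178562781917284 [-0.48923155 -0.25872406 -3.58628027] [-0.00767783 -0.01440467 -0.00129073]
```

Call:
apply_moves([
  [[0, -2, 0], [0, 0, 0], 0],
  [[0, -2.5, 0], [0, 0, 0], 0],
  [[0, -3.5, 0], [0, 0, 0], 0],
  [[0, -4, 0], [0, 0, 0], 0],
  [[0, -3.5, 0], [0, 0, 0], 0],
])

```text
t: 9.0
eef_pos: [519.3, -292.7, 273.0]
tcp_rot: [-1.564, 0.005, 0.122]
ft_force: [0.3, -0.5, -3.7]
opening: 0.209
```

```bash
python3 plan.py '[[550,-150,272,7,45,0],[600.4,96.6,270,7,45,0],[600.4,96.6,230,7,30,0]]'
python3 - <<'E'
from h import *
s=readout.state();print(s["eef_pos"],s["tcp_rot"],s["opening"],s["ft_force"],s["moment"])
E
```

```text
[[[1.2, 0.04, 3.45], [-0.09, -0.0, -0.08], 0], [[1.2, 0.04, 3.45], [-0.09, -0.0, -0.08], 0], [[1.2, 0.03, 3.45], [-0.09, -0.0, -0.08], 0], [[1.2, 0.03, 3.45], [-0.09, -0.0, -0.08], 0], [[1.33, 0.03, 3.98], [0.0, 0.0, -0.0], 0]]
[[[1.33, 0.03, 3.98], [0.0, 0.0, -0.0], 0], [[1.33, 0.03, 3.98], [0.0, 0.0, -0.0], 0], [[1.33, 0.03, 3.98], [0.0, 0.0, -0.0], 0], [[1.33, 0.03, 3.98], [0.0, 0.0, -0.0], 0], [[1.33, 0.03, 3.98], [0.0, 0.0, -0.0], 0]]
[[[0.0, 2.0, 0.0], [0.0, 0.0, -0.0], 0], [[-0.0, 2.0, -0.0], [0.0, 0.0, -0.0], 0], [[0, 0, 0], [0, 0, 0], 0], [[0, 0, 0], [0, 0, 0], 0], [[0, 0, 0], [0, 0, 0], 0]]
[ 519.26760411 -292.72722682  273.04398507] [-1.56447714  0.00543723  0.12213286] 0.20853353295637317 [ 0.33769758 -0.46206906 -3.6636309 ] [ 0.0112331  -0.00953678  0.05495577]
```

Call:
apply_moves([
  [[1.2, 0, 3.4], [-0.1, 0, -0.1], 0],
  [[1.2, 0, 3.4], [-0.1, 0, -0.1], 0],
  [[1.2, 0, 3.4], [-0.1, 0, -0.1], 0],
  [[1.2, 0, 3.4], [-0.1, 0, -0.1], 0],
  [[1.3, 0, 4], [0, 0, 0], 0],
])

```text
t: 9.62
eef_pos: [559.0, -108.1, 275.4]
tcp_rot: [-1.574, -0.004, 0.118]
ft_force: [0.8, -0.3, -2.9]
opening: 0.209
```

Call:
apply_moves([
  [[1.3, 0, 4], [0, 0, 0], 0],
  [[1.3, 0, 4], [0, 0, 0], 0],
  [[1.3, 0, 4], [0, 0, 0], 0],
  [[1.3, 0, 4], [0, 0, 0], 0],
  [[1.3, 0, 3.5], [0, 0, 0], 0],
])

```text
t: 10.25
eef_pos: [600.3, 100.5, 274.2]
tcp_rot: [-1.574, -0.002, 0.117]
ft_force: [1.6, -0.0, -3.2]
opening: 0.207
```

Call:
apply_moves([
  [[0, 2, 0], [0, 0, 0], 0],
  [[0, 1.5, 0], [0, 0, 0], 0],
  [[0, 0, 0], [0, 0, 0], 0],
  [[0, 0, 0], [0, 0, 0], 0],
  [[0, 0, 0], [0, 0, 0], 0],
])

```text
t: 10.88
eef_pos: [600.5, 102.2, 238.5]
tcp_rot: [-1.573, -0.002, 0.12]
ft_force: [1.2, -0.8, -4.1]
opening: 0.21
```

```bash
python3 plan.py '[[600.4,96.6,222,7,15,0]]'
python3 - <<'E'
from h import *
s=readout.state();print(s["eef_pos"],s["tcp_rot"],s["opening"],s["ft_force"],s["moment"],s["joints"])
p=read_camera("scene");q=read_camera("top");cv2.imwrite("pics/g2.png",np.hstack([cv2.resize(p["img"][70:190,310:430,::-1],None,fx=5,fy=5,interpolation=2),]))
for n,p in(("s",p),("t",q)):
  for t in("key_tip","key_grip","screw_mouth"): print(n,t,[toW(p,d["point"]).round(0).tolist() for d in nets.mark_of(p,t)[:4] if d["confidence"]>.4])
E
```

```text
[[[-0.04, 0.82, -0.28], [0.08, -0.07, 0.07], 0], [[-0.04, 0.82, -0.28], [0.08, -0.07, 0.07], 0], [[0, 0, 0], [0, 0, 0], 0], [[0, 0, 0], [0, 0, 0], 0], [[0, 0, 0], [0, 0, 0], 0]]
[600.48685946 102.22009181 238.46311299] [-1.57342176 -0.00229742  0.11962015] 0.21011374234189173 [ 1.20237294 -0.84640676 -4.06081063] [ 0.04909992 -0.00729833  0.00102075] [ 0.06132884  0.44510207  1.57119938 -0.00275938  1.12284622 -1.62789253]
s key_tip [[358.0, -253.0, -2.0], [809.0, 58.0, -1.0], [599.0, 101.0, 135.0]]
s key_grip [[354.0, -257.0, 118.0], [806.0, 55.0, 117.0], [602.0, 97.0, 252.0]]
s screw_mouth [[602.0, 99.0, 88.0]]
t key_tip [[353.0, -257.0, -1.0], [805.0, 57.0, 3.0], [597.0, 102.0, 131.0]]
t key_grip [[804.0, 56.0, 119.0], [604.0, 92.0, 42.0], [357.0, -253.0, 125.0]]
t screw_mouth [[598.0, 95.0, 85.0]]
```

View pics/g2.png

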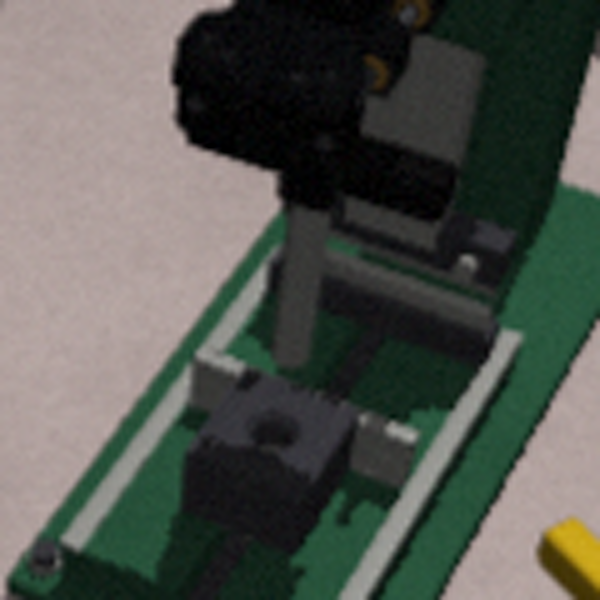

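Call:
apply_moves([
  [[0, 1.3, -0.3], [0.1, -0.1, 0.1], 0],
  [[-0.1, 1.3, -0.3], [0.1, -0.1, 0.1], 0],
  [[0, 1.2, 0], [0, 0, 0], 0],
  [[0, 0, 0], [0, 0, 0], 0],
  [[0, 0, 0], [0, 0, 0], 0],
])

```text
t: 11.9
eef_pos: [599.7, 96.0, 196.2]
tcp_rot: [-1.569, 0.004, 0.124]
ft_force: [0.4, 0.1, -3.9]
opening: 0.209
```

Run:
```python
from h import *
q=read_camera("scene")
print("old tip", ray(q,(367.9,140.9),136), "rim",ray(q,(363.8,155.5),86))
s=readout.state();e=s["eef_pos"];print(e,s["tcp_rot"],s["ft_force"])
ax=R.from_euler("xyz",s["tcp_rot"]).apply([0,1,0])
ims=[]
for n in("scene","top"):
  p=read_camera(n)
  g=e-18.8*ax; tip=g+121*ax
  uv=proj(p,[g,g+40*ax,tip,[600.4,96.6,86]]);print(n,uv.round(1).tolist())
  c=uv[2].round().astype(int); b=(c[0]-30,c[1]-25,c[0]+30,c[1]+25);print(b)
  ims.append(cv2.resize(p["img"][b[1]:b[3],b[0]:b[2],::-1],None,fx=8,fy=8,interpolation=2))
cv2.imwrite("pics/near.png",cv2.resize(np.vstack(ims),None,fx=.75,fy=.75,interpolation=3))
```

```text
old tip [603.13626181 100.54641551 136.        ] rim [599.45783371  96.9415709   86.        ]
[599.5947599   95.95975239 196.19501459] [-1.56946244  0.00395711  0.123834  ] [-0.54627367 -0.27441915 -3.96874748]
scene [[369.2, 116.2], [367.3, 129.4], [363.8, 153.5], [364.1, 155.7]]
(np.int64(334), np.int64(128), np.int64(394), np.int64(178))
top [[226.6, 179.4], [230.5, 181.8], [237.5, 186.1], [237.9, 185.9]]
(np.int64(208), np.int64(161), np.int64(268), np.int64(211))
```

View pics/near.png

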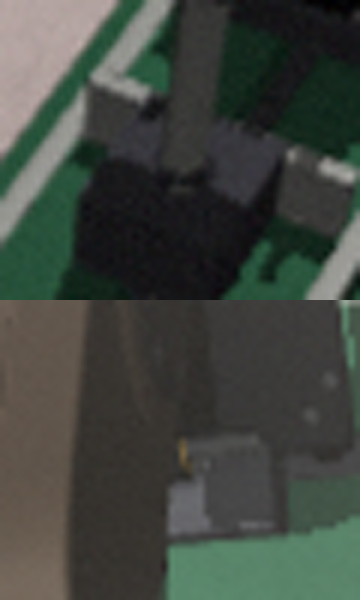

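Call:
apply_moves([
  [[0, 0.3, 0], [0, 0, 0], 0],
  [[0, 0.3, 0], [0, 0, 0], 0],
  [[0, 0.2, 0], [0, 0, 0], 0],
  [[0, 0.2, 0], [0, 0, 0], 0],
  [[0, 0.1, 0], [0, 0, 0], 0],
])

```text
t: 12.68
eef_pos: [599.8, 96.1, 185.4]
tcp_rot: [-1.57, 0.002, 0.124]
ft_force: [0.6, 0.4, -4.0]
opening: 0.21
```

```bash
cat > st.py <<'E'
from h import *
s=readout.state()
print("t",round(s["t"],2),"pos",np.round(s["eef_pos"],2),"rot",np.round(s["tcp_rot"],4),"F",np.round(s["ft_force"],2),"M",np.round(s["moment"],3),"q6",round(s["joints"][5],3),"yaw",round(np.degrees(s["tcp_rot"][2]),2))
E
python3 st.py
```

```text
t 12.68 pos [599.8   96.11 185.35] rot [-1.5696  0.0023  0.124 ] F [ 0.56  0.36 -4.05] M [ 0.041 -0.028  0.041] q6 -1.646 yaw 7.11
```

Call:
apply_moves([
  [[0, 0.1, 0], [0, 0, 0], 0],
  [[0, 0.1, 0], [0, 0, 0], 0],
  [[0, 0.1, 0], [0, 0, 0], 0],
  [[0, 0, 0], [0, 0, 0], 0],
  [[0, 0, 0], [0, 0, 0], 0],
])

```text
t: 13.3
eef_pos: [599.9, 96.1, 182.2]
tcp_rot: [-1.57, 0.002, 0.124]
ft_force: [-0.5, -0.6, -4.0]
opening: 0.208
```

```bash
python3 st.py
```

```text
t 13.3 pos [599.89  96.13 182.19] rot [-1.5695  0.0021  0.124 ] F [-0.48 -0.55 -3.98] M [ 0.038  0.064 -0.004] q6 -1.646 yaw 7.1
```

Call:
apply_moves([
  [[0, 0.1, 0], [0, 0, 0], 0],
  [[0, 0.1, 0], [0, 0, 0], 0],
  [[0, 0.1, 0], [0, 0, 0], 0],
  [[0, 0, 0], [0, 0, 0], 0],
  [[0, 0, 0], [0, 0, 0], 0],
])

```text
t: 13.92
eef_pos: [599.9, 96.2, 179.0]
tcp_rot: [-1.57, 0.002, 0.124]
ft_force: [-0.4, 0.7, -3.7]
opening: 0.208
```

```bash
python3 st.py
```

```text
t 13.93 pos [599.91  96.18 179.01] rot [-1.5695  0.002   0.124 ] F [-0.41  0.7  -3.69] M [ 0.084 -0.053  0.036] q6 -1.646 yaw 7.11
```

Call:
apply_moves([
  [[0, 0.1, 0], [0, 0, 0], 0],
  [[0, 0.1, 0], [0, 0, 0], 0],
  [[0, 0.1, 0], [0, 0, 0], 0],
  [[0, 0.1, 0], [0, 0, 0], 0],
  [[0, 0, 0], [0, 0, 0], 0],
])

```text
t: 14.55
eef_pos: [599.9, 96.2, 174.7]
tcp_rot: [-1.57, 0.002, 0.124]
ft_force: [0.4, -0.1, -3.2]
opening: 0.204
```

Call:
apply_moves([
  [[0, 0.1, 0], [0, 0, 0], 0],
  [[0, 0.1, 0], [0, 0, 0], 0],
  [[0, 0.1, 0], [0, 0, 0], 0],
  [[0, 0.1, 0], [0, 0, 0], 0],
  [[0, 0, 0], [0, 0, 0], 0],
])

```text
t: 15.18
eef_pos: [599.9, 96.2, 170.5]
tcp_rot: [-1.57, 0.002, 0.124]
ft_force: [0.6, 0.6, -2.6]
opening: 0.205
```

```bash
python3 st.py
```

```text
t 15.18 pos [599.91  96.18 170.45] rot [-1.5695  0.0019  0.124 ] F [ 0.62  0.63 -2.6 ] M [ 0.101 -0.038  0.023] q6 -1.646 yaw 7.11
```

Call:
apply_moves([
  [[0, 0.1, 0], [0, 0, 0], 0],
  [[0, 0.1, 0], [0, 0, 0], 0],
  [[0, 0.1, 0], [0, 0, 0], 0],
  [[0, 0, 0], [0, 0, 0], 0],
  [[0, 0, 0], [0, 0, 0], 0],
])

```text
t: 15.8
eef_pos: [599.9, 96.2, 167.2]
tcp_rot: [-1.569, 0.002, 0.124]
ft_force: [0.4, 0.2, -2.8]
opening: 0.209
```

Call:
apply_moves([
  [[0, 0.1, 0], [0, 0, 0], 0],
  [[0, 0, 0], [0, 0, 0], 0],
  [[0, 0, 0], [0, 0, 0], 0],
  [[0, 0, 0], [0, 0, 0], 0],
  [[0, 0, 0], [0, 0, 0], 0],
])

```text
t: 16.42
eef_pos: [600.0, 96.2, 166.5]
tcp_rot: [-1.57, 0.002, 0.124]
ft_force: [-0.2, -1.1, -2.7]
opening: 0.21
```

```bash
python3 st.py
```

```text
t 16.43 pos [599.98  96.2  166.52] rot [-1.5696e+00  1.5000e-03  1.2410e-01] F [-0.19 -1.15 -2.72] M [0.048 0.034 0.01 ] q6 -1.646 yaw 7.11
```

Call:
apply_moves([
  [[0, 0.05, 0], [0, 0, 0], 0],
  [[0, 0.05, 0], [0, 0, 0], 0],
  [[0, 0.05, 0], [0, 0, 0], 0],
  [[0, 0.05, 0], [0, 0, 0], 0],
  [[0, 0.05, 0], [0, 0, 0], 0],
])

```text
t: 17.05
eef_pos: [600.4, 96.3, 165.9]
tcp_rot: [-1.57, -0.001, 0.124]
ft_force: [-3.0, -0.3, 6.1]
opening: 0.207
```

```bash
python3 st.py
```

```text
t 17.05 pos [600.42  96.28 165.91] rot [-1.5697e+00 -8.0000e-04  1.2410e-01] F [-2.98 -0.33  6.1 ] M [0.027 0.666 0.013] q6 -1.646 yaw 7.11
```

Call:
apply_moves([
  [[0, 0.04, 0], [0, 3, 0], 0],
  [[0, 0.04, 0], [0, 3, 0], 0],
  [[0, 0.04, 0], [0, 3, 0], 0],
  [[0, 0.04, 0], [0, 3, 0], 0],
  [[0, 0.04, 0], [0, 0, 0], 0],
])

```text
t: 17.68
eef_pos: [600.2, 96.6, 163.6]
tcp_rot: [-1.569, -0.0, -0.091]
ft_force: [0.3, 0.3, -3.4]
opening: 0.209
```

```bash
python3 st.py
```

```text
t 17.68 pos [600.2   96.58 163.65] rot [-1.5692e+00 -3.0000e-04 -9.1200e-02] F [ 0.33  0.31 -3.41] M [ 0.122  0.019 -0.028] q6 -1.43 yaw -5.23
```

Call:
apply_moves([
  [[0, 0.1, 0], [0, 0, 0], 0],
  [[0, 0.1, 0], [0, 0, 0], 0],
  [[0, 0.1, 0], [0, 0, 0], 0],
  [[0, 0.1, 0], [0, 0, 0], 0],
  [[0, 0.05, 0], [0, 0, 0], 0],
])

```text
t: 18.3
eef_pos: [600.1, 96.6, 158.1]
tcp_rot: [-1.569, 0.0, -0.089]
ft_force: [-0.2, -0.4, -3.5]
opening: 0.213
```

```bash
python3 st.py
```

```text
t 18.3 pos [600.08  96.62 158.14] rot [-1.5691e+00  5.0000e-04 -8.8800e-02] F [-0.18 -0.39 -3.49] M [ 0.132 -0.012 -0.024] q6 -1.433 yaw -5.09
```

Dropping freely; go on to the bottom.

Call:
apply_moves([
  [[0, 0.1, 0], [0, 0, 0], 0],
  [[0, 0.1, 0], [0, 0, 0], 0],
  [[0, 0.05, 0], [0, 0, 0], 0],
  [[0, 0.03, 0], [0, 0, 0], 0],
  [[0, 0, 0], [0, 0, 0], 0],
])

```text
t: 18.92
eef_pos: [600.1, 96.6, 155.6]
tcp_rot: [-1.569, 0.0, -0.089]
ft_force: [-0.6, 0.5, -2.8]
opening: 0.21
```

```bash
python3 st.py
```

```text
t 18.93 pos [600.14  96.64 155.59] rot [-1.5691  0.     -0.0886] F [-0.6   0.49 -2.76] M [ 0.121  0.115 -0.003] q6 -1.433 yaw -5.08
```

Call:
apply_moves([
  [[0, 0, 0], [0, 4, 0], 0],
  [[0, 0, 0], [0, 4, 0], 0],
  [[0, 0, 0], [0, 4, 0], 0],
  [[0, 0, 0], [0, 4, 0], 0],
  [[0, 0, 0], [0, 4, 0], 0],
])

```text
t: 19.55
eef_pos: [599.9, 97.2, 155.6]
tcp_rot: [-1.569, 0.001, -0.447]
ft_force: [-0.2, -0.9, -0.8]
opening: 0.209
```

```bash
python3 st.py
```

```text
t 19.55 pos [599.95  97.18 155.56] rot [-1.5689e+00  1.0000e-03 -4.4680e-01] F [-0.18 -0.85 -0.84] M [0.031 0.082 0.193] q6 -1.075 yaw -25.6
```

Call:
apply_moves([
  [[0, 0, 0], [0, 3, 0], 0],
  [[0, 0, 0], [0, 3, 0], 0],
  [[0, 0, 0], [0, 3, 0], 0],
  [[0, 0, 0], [0, 3, 0], 0],
  [[0, 0, 0], [0, 0, 0], 0],
])

```text
t: 20.18
eef_pos: [599.9, 97.1, 155.6]
tcp_rot: [-1.57, 0.001, -0.661]
ft_force: [-0.6, 0.7, -1.1]
opening: 0.209
```

```bash
python3 st.py
```

```text
t 20.18 pos [599.86  97.11 155.58] rot [-1.5697e+00  9.0000e-04 -6.6110e-01] F [-0.59  0.73 -1.15] M [0.033 0.077 0.187] q6 -0.859 yaw -37.88
```

Call:
apply_moves([
  [[0, 0, 0], [0, 3, 0], 0],
  [[0, 0, 0], [0, 3, 0], 0],
  [[0, 0, 0], [0, 3, 0], 0],
  [[0, 0, 0], [0, 3, 0], 0],
  [[0, 0, 0], [0, 0, 0], 0],
])

```text
t: 20.8
eef_pos: [599.8, 97.1, 155.6]
tcp_rot: [-1.57, 0.001, -0.868]
ft_force: [-0.4, 0.2, -1.6]
opening: 0.208
```

```bash
python3 st.py
```

```text
t 20.8 pos [599.76  97.11 155.59] rot [-1.5703e+00  7.0000e-04 -8.6820e-01] F [-0.39  0.21 -1.58] M [0.007 0.104 0.145] q6 -0.652 yaw -49.75
```

Call:
apply_moves([
  [[0, 0, 0], [0, 3, 0], 0],
  [[0, 0, 0], [0, 3, 0], 0],
  [[0, 0, 0], [0, 3, 0], 0],
  [[0, 0, 0], [0, 0, 0], 0],
  [[0, 0, 0], [0, 0, 0], 0],
])

```text
t: 21.42
eef_pos: [599.7, 97.1, 155.6]
tcp_rot: [-1.571, 0.001, -1.018]
ft_force: [-0.5, 1.6, -1.3]
opening: 0.207
```

```bash
python3 st.py
```

```text
t 21.43 pos [599.69  97.1  155.58] rot [-1.5707e+00  7.0000e-04 -1.0185e+00] F [-0.49  1.58 -1.33] M [0.015 0.097 0.11 ] q6 -0.501 yaw -58.36
```

Call:
apply_moves([
  [[0, 0, 0], [0, 3, 0], 0],
  [[0, 0, 0], [0, 3, 0], 0],
  [[0, 0, 0], [0, 3, 0], 0],
  [[0, 0, 0], [0, 2, 0], 0],
  [[0, 0, 0], [0, 2, 0], 0],
])

```text
t: 22.05
eef_pos: [599.8, 97.0, 155.7]
tcp_rot: [-1.571, -0.0, -1.243]
ft_force: [-0.9, 0.4, -1.3]
opening: 0.22
```

```bash
python3 st.py
```

```text
t 22.05 pos [599.76  96.98 155.69] rot [-1.5709e+00 -4.0000e-04 -1.2428e+00] F [-0.9   0.39 -1.3 ] M [-0.115 -0.045  0.941] q6 -0.276 yaw -71.21
```

Call:
apply_moves([
  [[0, 0, 0], [0, 2, 0], 0],
  [[0, 0, 0], [0, 1, 0], 0],
  [[0, 0, 0], [0, 0, 0], 0],
  [[0, 0, 0], [0, 0, 0], 0],
  [[0, 0, 0], [0, 0, 0], 0],
])

```text
t: 22.68
eef_pos: [599.8, 96.9, 155.7]
tcp_rot: [-1.571, -0.001, -1.296]
ft_force: [-0.7, -0.6, -1.7]
opening: 0.225
```

```bash
python3 st.py
```

```text
t 22.68 pos [599.78  96.92 155.72] rot [-1.5709e+00 -1.0000e-03 -1.2960e+00] F [-0.65 -0.64 -1.7 ] M [-0.084  0.103  1.106] q6 -0.222 yaw -74.26
```

Call:
apply_moves([
  [[0, 0, 0], [0, -2, 0], 0],
  [[0, 0, 0], [0, -2, 0], 0],
  [[0, 0, 0], [0, -1, 0], 0],
  [[0, 0, 0], [0, 0, 0], 0],
  [[0, 0, 0], [0, 0, 0], 0],
])

```text
t: 23.3
eef_pos: [599.8, 96.9, 155.7]
tcp_rot: [-1.571, -0.0, -1.205]
ft_force: [-0.2, 0.7, -1.8]
opening: 0.219
```

```bash
python3 st.py
```

```text
t 23.3 pos [599.83  96.89 155.71] rot [-1.5707e+00 -2.0000e-04 -1.2047e+00] F [-0.16  0.66 -1.79] M [-0.097  0.011  0.384] q6 -0.314 yaw -69.03
```

Call:
apply_moves([
  [[0, 0, 0], [0, -1.5, 0], 0],
  [[0, 0, 0], [0, -1, 0], 0],
  [[0, -0.2, 0], [0, 0, 0], 0],
  [[0, -0.3, 0], [0, 0, 0], 0],
  [[0, -0.5, 0], [0, 0, 0], 0],
])

```text
t: 23.92
eef_pos: [598.9, 96.5, 162.5]
tcp_rot: [-1.575, 0.001, -1.159]
ft_force: [2.4, -0.6, -14.0]
opening: 0.209
```

```bash
python3 st.py;  python3 - <<'E'
from h import *
ims=[]
for n,b in(("scene",(213,225,283,275)),("top",(355,195,425,245))):
    p=read_camera(n); ims.append(cv2.resize(p["img"][b[1]:b[3],b[0]:b[2],::-1],None,fx=8,fy=8,interpolation=2))
    for t in("stand_hole0",):print(n,[(round(d["confidence"],2),toW(p,d["point"]).round(0).tolist()) for d in nets.mark_of(p,t)[:4]])
cv2.imwrite("pics/hole.png",cv2.resize(np.vstack(ims),None,fx=.75,fy=.75,interpolation=3))
E
```

```text
t 23.93 pos [598.92  96.53 162.51] rot [-1.5752e+00  1.3000e-03 -1.1591e+00] F [  2.42  -0.64 -14.  ] M [-0.236 -1.036  0.111] q6 -0.36 yaw -66.41
scene [(0.97, [493.0, -213.0, 62.0]), (0.82, [521.0, -293.0, 59.0])]
top [(0.82, [526.0, -292.0, 69.0]), (0.67, [494.0, -211.0, 60.0])]
```

View pics/hole.png

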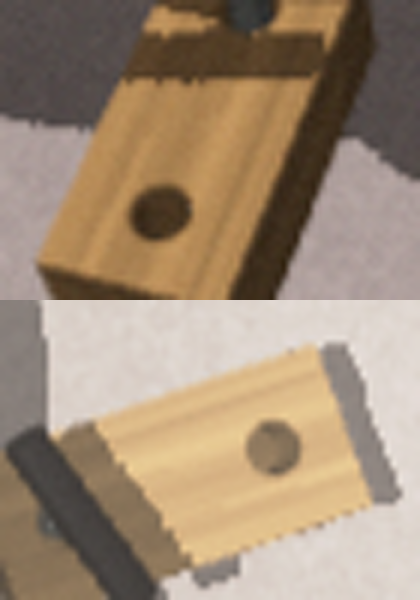

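```bash
python3 - <<'E'
from h import *
for n,c in(("scene",(239.3,259.8)),("top",(400.0,219.0))):
    for k in range(2):
        p=read_camera(n); g=p["img"].astype(float).sum(2)/3
        yy,xx=np.mgrid[0:400,0:640]
        cc=np.array(c)
        for it in range(6):
            r=np.hypot(xx-cc[0],yy-cc[1]); ring=g[(r>7)&(r<9)]; bg=np.median(ring); core=np.median(g[r<3])
            w=np.clip((bg-g)/(bg-core)-.15,0,1)*(r<7); cc=np.array([(w*xx).sum(),(w*yy).sum()])/w.sum()
        W=ray(p,cc,60);print(n,cc.round(2),W.round(2), "area->diam", w.sum())
E
```

```text
scene [239.12 260.07] [ 522.02 -293.33   60.  ] area->diam 63.685598377281956
scene [239.11 260.08] [ 522.01 -293.36   60.  ] area->diam 62.4590909090909
top [400.36 219.24] [ 521.42 -294.     60.  ] area->diam 55.85246913580247
top [400.37 219.25] [ 521.39 -294.02   60.  ] area->diam 55.269417475728154
```

Call:
apply_moves([
  [[0, -0.3, 0], [0, 0, 0], 0],
  [[0, -0.4, 0], [0, 0, 0], 0],
  [[0, -0.5, 0], [0, 0, 0], 0],
  [[0, -0.5, 0], [0, 0, 0], 0],
  [[0, -0.5, 0], [0, 0, 0], 0],
])

```text
t: 24.95
eef_pos: [599.1, 97.0, 188.7]
tcp_rot: [-1.572, 0.001, -1.159]
ft_force: [-0.1, 0.6, -2.9]
opening: 0.208
```

```bash
python3 st.py
```

```text
t 24.95 pos [599.15  96.96 188.67] rot [-1.5722e+00  9.0000e-04 -1.1595e+00] F [-0.06  0.63 -2.94] M [-0.069  0.076  0.041] q6 -0.36 yaw -66.43
```

```bash
python3 plan.py '[[599,97,275,-66,44,0],[555,-140,275,7,45,0],[521,-294.2,275,7,45,0]]'
```

```text
[[[-0.01, -4.32, -0.01], [0.04, -0.22, -0.03], 0], [[-0.01, -4.32, -0.01], [0.04, -0.22, -0.03], 0], [[2.48, -0.0, -1.71], [0.0, -9.13, 0.0], 0], [[2.18, -0.0, -2.08], [0.0, -9.13, 0.0], 0], [[1.82, -0.0, -2.4], [0.0, -9.13, 0.0], 0]]
[[[1.42, -0.0, -2.66], [0.0, -9.13, 0.0], 0], [[0.98, -0.0, -2.85], [0.0, -9.13, 0.0], 0], [[0.52, -0.0, -2.97], [0.0, -9.13, 0.0], 0], [[0.04, -0.0, -3.01], [0.0, -9.13, 0.0], 0], [[-0.44, -0.0, -2.98], [0.0, -9.13, 0.0], 0]]
[[[-1.31, -0.0, -3.72], [0.0, 0.0, 0.0], 0], [[-1.31, -0.0, -3.72], [0.0, 0.0, 0.0], 0], [[-1.31, -0.0, -3.72], [0.0, 0.0, 0.0], 0], [[-1.31, -0.0, -3.72], [0.0, 0.0, 0.0], 0], [[0, 0, 0], [0, 0, 0], 0]]
```

Call:
apply_moves([
  [[0, -4.3, 0], [0, -0.2, 0], 0],
  [[0, -4.3, 0], [0, -0.2, 0], 0],
  [[2.5, 0, -1.7], [0, -9, 0], 0],
  [[2.2, 0, -2.1], [0, -9, 0], 0],
  [[1.8, 0, -2.4], [0, -9, 0], 0],
])

```text
t: 25.58
eef_pos: [582.4, 7.4, 279.3]
tcp_rot: [-1.571, 0.0, -0.665]
ft_force: [0.2, 0.0, -4.0]
opening: 0.209
```

Call:
apply_moves([
  [[1.4, 0, -2.7], [0, -9, 0], 0],
  [[1, 0, -2.8], [0, -9, 0], 0],
  [[0.5, 0, -3], [0, -9, 0], 0],
  [[0, 0, -3], [0, -9, 0], 0],
  [[-0.4, 0, -3], [0, -9, 0], 0],
])

```text
t: 26.2
eef_pos: [555.3, -145.8, 281.0]
tcp_rot: [-1.571, -0.001, 0.148]
ft_force: [0.1, -0.0, -3.5]
opening: 0.21
```

```bash
python3 st.py; python3 plan.py '[[521,-294.2,272,7,35,0],[521,-294.2,215,7,30,0]]'
```

```text
t 26.2 pos [ 555.28 -145.81  280.96] rot [-1.5706e+00 -6.0000e-04  1.4780e-01] F [ 0.14 -0.03 -3.5 ] M [0.012 0.012 0.087] q6 -2.091 yaw 8.47
[[[-1.12, 0.18, -2.83], [-0.0, 0.29, 0.01], 0], [[-1.1, 0.18, -2.84], [-0.0, 0.29, 0.01], 0], [[-1.09, 0.18, -2.85], [-0.0, 0.29, 0.01], 0], [[-1.07, 0.18, -2.85], [-0.0, 0.29, 0.01], 0], [[-1.06, 0.18, -2.86], [-0.0, 0.29, 0.01], 0]]
[[[-0.0, 2.85, -0.0], [-0.0, -0.0, 0.0], 0], [[0.0, 2.85, -0.0], [-0.0, -0.0, 0.0], 0], [[0, 0, 0], [0, 0, 0], 0], [[0, 0, 0], [0, 0, 0], 0], [[0, 0, 0], [0, 0, 0], 0]]
```

Call:
apply_moves([
  [[-1.1, 0.2, -2.8], [0, 0.3, 0], 0],
  [[-1.1, 0.2, -2.8], [0, 0.3, 0], 0],
  [[-1.1, 0.2, -2.8], [0, 0.3, 0], 0],
  [[-1, 0.1, -2.8], [0, 0.3, 0], 0],
  [[-0.5, 0, -1.5], [0, 0.2, 0], 0],
])

```text
t: 26.82
eef_pos: [523.7, -283.2, 275.0]
tcp_rot: [-1.571, -0.001, 0.124]
ft_force: [0.7, 1.0, -3.6]
opening: 0.209
```

Call:
apply_moves([
  [[0, 0, 0], [0, 0, 0], 0],
  [[0, 0, 0], [0, 0, 0], 0],
  [[0, 2, 0], [0, 0, 0], 0],
  [[0, 2, 0], [0, 0, 0], 0],
  [[0, 0, 0], [0, 0, 0], 0],
])

```text
t: 27.45
eef_pos: [524.8, -279.9, 235.2]
tcp_rot: [-1.57, -0.002, 0.126]
ft_force: [0.1, -0.7, -2.6]
opening: 0.208
```

```bash
python3 st.py; python3 plan.py '[[521,-294.2,190,7,30,0]]'
```

```text
t 27.45 pos [ 524.79 -279.91  235.16] rot [-1.5704 -0.0022  0.1263] F [ 0.06 -0.72 -2.6 ] M [ 0.023  0.057 -0.033] q6 -2.3 yaw 7.24
[[[-0.28, 2.26, -0.69], [-0.01, 0.12, 0.06], 0], [[-0.28, 2.26, -0.69], [-0.01, 0.12, 0.06], 0], [[0, 0, 0], [0, 0, 0], 0], [[0, 0, 0], [0, 0, 0], 0], [[0, 0, 0], [0, 0, 0], 0]]
```

Call:
apply_moves([
  [[-0.3, 0, -0.7], [0, 0.1, 0], 0],
  [[-0.3, 1.5, -0.7], [0, 0.1, 0], 0],
  [[0, 1.5, 0], [0, 0, 0], 0],
  [[0, 1.5, 0], [0, 0, 0], 0],
  [[0, 0, 0], [0, 0, 0], 0],
])

```text
t: 28.08
eef_pos: [520.9, -295.2, 188.4]
tcp_rot: [-1.571, -0.003, 0.123]
ft_force: [0.3, -0.0, -2.8]
opening: 0.207
```

Call:
apply_moves([
  [[0, 0, 0], [0, 0, 0], 0],
  [[0, 0, 0], [0, 0, 0], 0],
  [[0, 0, 0], [0, 0, 0], 0],
  [[0, 0, 0], [0, 0, 0], 0],
  [[0, 0, 0], [0, 0, 0], 0],
])

```text
t: 28.7
eef_pos: [521.5, -295.3, 189.6]
tcp_rot: [-1.573, -0.005, 0.124]
ft_force: [-0.3, 0.3, -3.2]
opening: 0.209
```

```bash
python3 st.py; python3 plan.py '[[521,-294.2,178,7,30,0]]'|head -1
```

```text
t 28.7 pos [ 521.53 -295.25  189.58] rot [-1.5726 -0.0048  0.1236] F [-0.27  0.31 -3.18] M [ 0.053 -0.04  -0.022] q6 -2.322 yaw 7.08
[[[-0.05, 1.16, 0.11], [0.1, 0.08, 0.28], 0], [[0, 0, 0], [0, 0, 0], 0], [[0, 0, 0], [0, 0, 0], 0], [[0, 0, 0], [0, 0, 0], 0], [[0, 0, 0], [0, 0, 0], 0]]
```

Call:
apply_moves([
  [[0, 0.9, 0.1], [0.1, 0.1, 0.3], 0],
  [[0, 0.5, 0], [0, 0, 0], 0],
  [[0, 0, 0], [0, 0, 0], 0],
  [[0, 0, 0], [0, 0, 0], 0],
  [[0, 0, 0], [0, 0, 0], 0],
])

```text
t: 29.32
eef_pos: [521.4, -294.2, 174.3]
tcp_rot: [-1.57, 0.001, 0.122]
ft_force: [-0.3, -0.6, -3.5]
opening: 0.211
```

```bash
python3 st.py; python3 plan.py '[[521,-294.2,170,7,30,0]]'|head -1
python3 - <<'E'
from h import *
s=readout.state();e=s["eef_pos"];ax=R.from_euler("xyz",s["tcp_rot"]).apply([0,1,0]);g=e-18.8*ax
b=(205,195,275,280);p=read_camera("scene");save(p,"over.png",b,7)
for d in(40,60,80,95,102+18.8): 
    print(d,((proj(p,g+d*ax)[0]-[b[0],b[1]]+.5)*7).round(0))
print("hole",((proj(p,[521.7,-293.7,60])[0]-[b[0],b[1]]+.5)*7).round(0))
E
```

```text
t 29.32 pos [ 521.41 -294.16  174.34] rot [-1.5704e+00  1.1000e-03  1.2170e-01] F [-0.28 -0.57 -3.54] M [-0.016 -0.019 -0.055] q6 -2.316 yaw 6.97
[[[-0.04, 0.43, 0.0], [-0.02, -0.03, -0.06], 0], [[0, 0, 0], [0, 0, 0], 0], [[0, 0, 0], [0, 0, 0], 0], [[0, 0, 0], [0, 0, 0], 0], [[0, 0, 0], [0, 0, 0], 0]]
40 [187. 301.]
60 [199. 337.]
80 [210. 373.]
95 [219. 398.]
120.8 [232. 440.]
hole [241. 459.]
```

View pics/over.png

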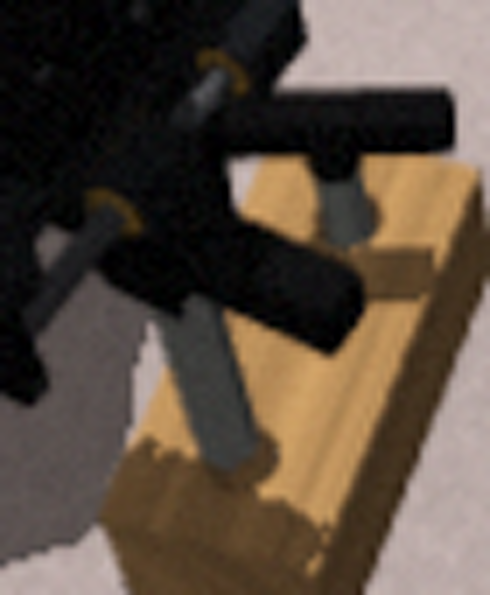

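Call:
apply_moves([
  [[0, 0.3, 0], [0, 0, 0], 0],
  [[0, 0.3, 0], [0, 0, 0], 0],
  [[0, 0.2, 0], [0, 0, 0], 0],
  [[0, 0, 0], [0, 0, 0], 0],
  [[0, 0, 0], [0, 0, 0], 0],
])

```text
t: 30.0
eef_pos: [521.4, -294.2, 165.9]
tcp_rot: [-1.571, 0.001, 0.122]
ft_force: [-0.0, 0.2, -3.1]
opening: 0.211
```

```bash
python3 st.py
```

```text
t 30.0 pos [ 521.4  -294.21  165.88] rot [-1.5706e+00  9.0000e-04  1.2170e-01] F [-0.03  0.19 -3.12] M [-0.014 -0.022 -0.004] q6 -2.316 yaw 6.97
```

Call:
apply_moves([
  [[0, 0.1, 0], [0, 0, 0], 0],
  [[0, 0.1, 0], [0, 0, 0], 0],
  [[0, 0.1, 0], [0, 0, 0], 0],
  [[0, 0.1, 0], [0, 0, 0], 0],
  [[0, 0, 0], [0, 0, 0], 0],
])

```text
t: 30.62
eef_pos: [521.4, -294.2, 161.7]
tcp_rot: [-1.571, 0.001, 0.122]
ft_force: [-1.0, 0.4, -3.9]
opening: 0.206
```

```bash
python3 st.py
```

```text
t 30.62 pos [ 521.41 -294.25  161.7 ] rot [-1.5707e+00  8.0000e-04  1.2170e-01] F [-0.98  0.44 -3.9 ] M [ 0.077 -0.03  -0.026] q6 -2.316 yaw 6.97
```

Call:
apply_moves([
  [[0, 0.1, 0], [0, 0, 0], 0],
  [[0, 0.1, 0], [0, 0, 0], 0],
  [[0, 0.1, 0], [0, 0, 0], 0],
  [[0, 0.1, 0], [0, 0, 0], 0],
  [[0, 0, 0], [0, 0, 0], 0],
])

```text
t: 31.25
eef_pos: [521.5, -294.1, 157.4]
tcp_rot: [-1.571, 0.001, 0.122]
ft_force: [0.2, 0.7, -3.6]
opening: 0.206
```

```bash
python3 st.py
```

```text
t 31.25 pos [ 521.49 -294.14  157.43] rot [-1.5706e+00  6.0000e-04  1.2160e-01] F [ 0.17  0.74 -3.62] M [ 0.085 -0.012  0.011] q6 -2.316 yaw 6.97
```

Call:
apply_moves([
  [[0, 0.2, 0], [0, 0, 0], 0],
  [[0, 0.25, 0], [0, 0, 0], 0],
  [[0, 0.25, 0], [0, 0, 0], 0],
  [[0, 0.25, 0], [0, 0, 0], 0],
  [[0, 0.2, 0], [0, 0, 0], 0],
])

```text
t: 31.88
eef_pos: [521.5, -294.1, 145.2]
tcp_rot: [-1.571, 0.001, 0.122]
ft_force: [-0.7, 0.8, -3.2]
opening: 0.21
```

Call:
apply_moves([
  [[0, 0.25, 0], [0, 0, 0], 0],
  [[0, 0.25, 0], [0, 0, 0], 0],
  [[0, 0.25, 0], [0, 0, 0], 0],
  [[0, 0.25, 0], [0, 0, 0], 0],
  [[0, 0.2, 0], [0, 0, 0], 0],
])

```text
t: 32.5
eef_pos: [521.5, -294.1, 132.3]
tcp_rot: [-1.571, 0.001, 0.122]
ft_force: [0.2, 0.9, -3.0]
opening: 0.208
```

```bash
python3 st.py
```

```text
t 32.5 pos [ 521.5  -294.1   132.28] rot [-1.5705e+00  6.0000e-04  1.2170e-01] F [ 0.15  0.87 -2.96] M [ 0.14  -0.024 -0.002] q6 -2.316 yaw 6.97
```

Call:
apply_moves([
  [[0, 0.25, 0], [0, 0, 0], 0],
  [[0, 0.25, 0], [0, 0, 0], 0],
  [[0, 0.25, 0], [0, 0, 0], 0],
  [[0, 0.25, 0], [0, 0, 0], 0],
  [[0, 0.2, 0], [0, 0, 0], 0],
])

```text
t: 33.12
eef_pos: [521.5, -294.1, 119.5]
tcp_rot: [-1.571, 0.001, 0.122]
ft_force: [0.2, 0.5, -3.7]
opening: 0.204
```

Call:
apply_moves([
  [[0, 0.15, 0], [0, 0, 0], 0],
  [[0, 0.1, 0], [0, 0, 0], 0],
  [[0, 0.1, 0], [0, 0, 0], 0],
  [[0, 0.1, 0], [0, 0, 0], 0],
  [[0, 0, 0], [0, 0, 0], 0],
])

```text
t: 33.75
eef_pos: [521.5, -294.1, 114.6]
tcp_rot: [-1.571, 0.001, 0.122]
ft_force: [-0.0, 0.3, -4.1]
opening: 0.208
```

```bash
python3 st.py
```

```text
t 33.75 pos [ 521.53 -294.14  114.56] rot [-1.5705e+00  6.0000e-04  1.2160e-01] F [-0.04  0.29 -4.06] M [ 0.131 -0.017 -0.019] q6 -2.316 yaw 6.97
```

Call:
apply_moves([
  [[0, 0.1, 0], [0, 0, 0], 0],
  [[0, 0.1, 0], [0, 0, 0], 0],
  [[0, 0.05, 0], [0, 0, 0], 0],
  [[0, 0.05, 0], [0, 0, 0], 0],
  [[0, 0, 0], [0, 0, 0], 0],
])

```text
t: 34.38
eef_pos: [521.7, -294.1, 112.8]
tcp_rot: [-1.571, -0.0, 0.122]
ft_force: [-1.2, 0.7, -0.2]
opening: 0.208
```

```bash
python3 st.py
```

```text
t 34.38 pos [ 521.72 -294.13  112.84] rot [-1.5713e+00 -4.0000e-04  1.2170e-01] F [-1.24  0.66 -0.17] M [0.333 0.37  0.014] q6 -2.316 yaw 6.97
```

Call:
apply_moves([
  [[0, 0, 0], [0, 0, 0], 2.6],
  [[0, 0, 0], [0, 0, 0], 3],
  [[0, 0, 0], [0, 0, 0], 6],
  [[0, 0, 0], [0, 0, 0], 6],
  [[0, 0, 0], [0, 0, 0], 6],
])

```text
t: 35.0
eef_pos: [522.2, -294.8, 112.7]
tcp_rot: [-1.573, -0.001, 0.122]
ft_force: [-0.2, -0.8, 0.3]
opening: 0.576
```

Call:
apply_moves([
  [[0, 0, 0], [0, 0, 0], 6],
  [[0, -1, 0], [0, 0, 0], 6],
  [[0, -2, 0], [0, 0, 0], 6],
  [[0, -4, 0], [0, 0, 0], 6],
  [[0, -4, 0], [0, 0, 0], 6],
])

```text
t: 35.62
eef_pos: [521.2, -294.1, 224.9]
tcp_rot: [-1.569, 0.002, 0.122]
ft_force: [-0.1, -0.1, -0.6]
opening: 0.632
```

```bash
python3 st.py; python3 plan.py '[[560,0,280,7,50,6]]'
```

```text
t 35.62 pos [ 521.21 -294.05  224.93] rot [-1.5693  0.0022  0.1216] F [-0.05 -0.08 -0.57] M [0.071 0.083 0.03 ] q6 -2.316 yaw 6.97
[[[1.06, -0.78, 4.1], [-0.01, -0.0, -0.02], 6], [[1.06, -0.78, 4.1], [-0.01, -0.0, -0.02], 6], [[1.06, -0.78, 4.1], [-0.01, -0.0, -0.02], 6], [[1.06, -0.78, 4.1], [-0.01, -0.0, -0.02], 6], [[1.06, -0.79, 4.1], [-0.01, -0.0, -0.02], 6]]
[[[1.06, -0.79, 4.1], [-0.01, -0.0, -0.02], 6], [[1.06, -0.79, 4.1], [-0.01, -0.0, -0.02], 6], [[0, 0, 0], [0, 0, 0], 6], [[0, 0, 0], [0, 0, 0], 6], [[0, 0, 0], [0, 0, 0], 6]]
```

Lift a bit and move clear, then check.

Call:
apply_moves([
  [[0, -3, 0], [0, 0, 0], 6],
  [[0, -2, 0], [0, 0, 0], 6],
  [[1, 0, 4], [0, 0, 0], 6],
  [[1, 0, 4], [0, 0, 0], 6],
  [[1, 0, 4], [0, 0, 0], 6],
])

```text
t: 36.25
eef_pos: [537.0, -170.8, 283.9]
tcp_rot: [-1.576, -0.005, 0.118]
ft_force: [0.8, -0.4, -0.4]
opening: 0.629
```

Call:
apply_moves([
  [[1, 0, 4], [0, 0, 0], 6],
  [[1, 0, 4], [0, 0, 0], 6],
  [[1, 0, 4], [0, 0, 0], 6],
  [[0, 0, 0], [0, 0, 0], 6],
  [[0, 0, 0], [0, 0, 0], 6],
])

```text
t: 36.88
eef_pos: [552.5, -42.1, 287.4]
tcp_rot: [-1.577, -0.009, 0.121]
ft_force: [-0.2, 1.3, 0.4]
opening: 0.629
```

```bash
python3 st.py
python3 - <<'E'
from h import *
ims=[]
for n,b in(("scene",(200,190,280,280)),("top",(345,175,425,265))):
    p=read_camera(n); ims.append(cv2.resize(p["img"][b[1]:b[3],b[0]:b[2],::-1],None,fx=5,fy=5,interpolation=2))
    for t in("key_grip","key_tip","small_key_grip","screw_mouth","bowl"):print(n,t,[(round(d["confidence"],2),toW(p,d["point"]).round(0).tolist()) for d in nets.mark_of(p,t)[:4]])
cv2.imwrite("pics/end.png",np.hstack(ims))
E
```

```text
t 36.88 pos [552.53 -42.13 287.44] rot [-1.5772 -0.0092  0.1205] F [-0.15  1.34  0.38] M [ 0.001  0.039 -0.059] q6 -1.884 yaw 6.91
scene key_grip [(0.94, [356.0, -256.0, 119.0]), (0.64, [523.0, -298.0, 131.0]), (0.63, [489.0, -216.0, 59.0]), (0.56, [806.0, 55.0, 117.0])]
scene key_tip [(0.76, [808.0, 57.0, -2.0]), (0.71, [357.0, -254.0, -0.0]), (0.63, [520.0, -297.0, 10.0])]
scene small_key_grip [(0.9, [489.0, -209.0, 111.0])]
scene screw_mouth [(0.58, [600.0, 99.0, 87.0])]
scene bowl [(0.77, [697.0, -143.0, -3.0])]
top key_grip [(0.96, [519.0, -296.0, 136.0]), (0.96, [804.0, 57.0, 119.0]), (0.63, [358.0, -253.0, 126.0]), (0.62, [522.0, -296.0, 15.0])]
top key_tip [(0.72, [806.0, 59.0, 1.0]), (0.71, [355.0, -256.0, -1.0]), (0.55, [517.0, -295.0, 7.0])]
top small_key_grip [(0.53, [490.0, -207.0, 115.0])]
top screw_mouth [(0.29, [593.0, 156.0, 1.0])]
top bowl [(0.75, [692.0, -146.0, 3.0])]
```

View pics/end.png

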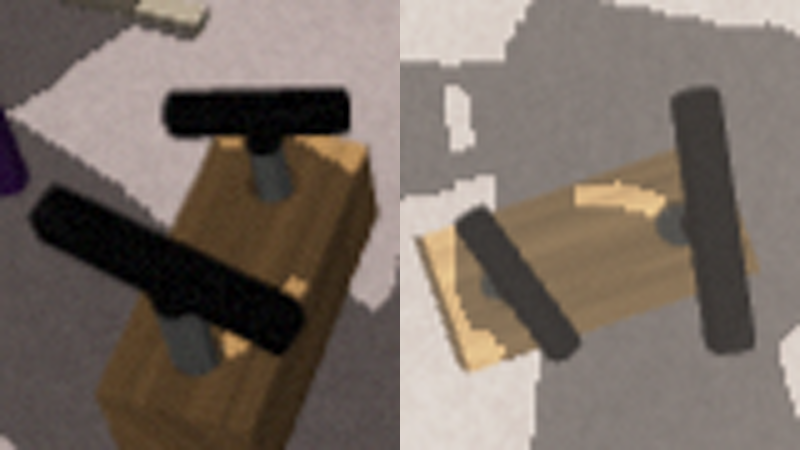

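```bash
python3 -c "
from cell import env; print(env.job_done())"
```

```text
the job is handed in; nothing more can be done
None
```

The clamp screw is tight, the larger key is back upright and released in its own stand hole, and I handed the job in at about 37 s; no verdict is reported.

**Engaging the screw:** I took the larger black key from the stand hole at about (522, −294) mm. It went down the stop's hole without touching the rim. With about 10 N on the screw head, a turn of about 12° clockwise dropped it into the socket. It sank about 10.4 mm below the head face, roughly 32 mm below the mouth.

**Tightening:** I turned it about 69° clockwise from there. The torque was mostly 0.11–0.19 N m while the screw turned, then rose to 1.1 N m at the hard stop and held. I eased the torque off before lifting the key out. The lift-out peaked at about 10 N of drag. Sideways force stayed under about 3 N, well below the 25 N that would slide the stop.

**Final checks:**
- **Larger key:** the final picture shows it standing upright. It touched bottom with the tool at the same height as at the grasp. The networks put the tip at about (517–520, −296, 7–10) mm.
- **Smaller key, bowl and stop:** all within measurement noise of where they started. The stop could only be checked in the scene camera, because the top camera gave a single low-confidence false report for its mouth at the end.
- **Not measured:** the screw angle itself, which I inferred from the torque at the hard stop.

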